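# Load a batch of wheel spoke inserts into the vibratory finishing tub

## Robot

A 7-joint arm with a two-finger parallel gripper is mounted at the origin on the work surface. World frame = base frame: x ahead of the robot, y to its left, z up, the work surface at z = 0. Lengths are in m, angles in rad, forces in N, time in s.
With the tool pointing down it reaches from about 0.425 to 0.825 m from the base axis. Payload 3.6 kg.
Tool frame: the origin (TCP) lies midway between the tips of the shut fingers; the grasp point (between the pads) lies 19 mm behind it; z points along the fingers, y is the line along which they close (so a half turn about z gives the same grasp; the last joint's range is limited). The gripper opens to 85 mm and grips with 20 to 120 N. Pads are 22 mm wide; open, the fingers measure 114 mm over their backs; the gripper's body (76 mm by 85 mm) begins 54 mm behind the grasp point. The pads swing forward as they close: fully open they stand 13 mm farther back than shut.
Start: joints at [1.323, 0.615, -0.013, 1.423, 0.008, 1.103, -0.04], TCP at [0.143, -0.634, 0.231] pointing down, gripper open.
Joint ranges: [-3.12, 3.12], [-0.3, 2.06], [-1.34, 1.32], [0.26, 2.42], [-1.36, 4.5], [0.01, 1.98], [-2.84, 2.84]. Speed limits (rad/s): [2.79, 2.79, 3.14, 3.14, 3.14, 3.14, 3.14].

## Interface

Orientations are given as a unit quaternion [w, x, y, z].
In Python, from bench import r, jaws, viewer, finder gives the robot as it stands. Calls block until the motion is done:
- r.move_to(position, orientation): joint-space move of the TCP to a pose.
- r.servo_line(position, rotation=None, vel=0.15, max_force=None): straight line of the TCP; rotation=None keeps the orientation; vel is the mean speed in m/s. With max_force (N) it stops when the force on the tool has changed by that much, and returns True; else False.
- r.move_j(angles): joint-space move.
- jaws.gripper_open() and jaws.close(): open the fingers fully, or close them until they stop; the grip force is fixed at half the most.
- r.wait(seconds).
- r.ik(position, orientation): joint angles nearest the present ones, or None.
- r.get_obs(): the state.
- viewer.get_image(name): name is "scene" or "top" or "wrist"; returns a dict with "image" (420x560x3 uint8, red, green, blue), "camera_matrix" (3x3 intrinsics, pixels), "extrinsics" (4x4, takes a point from camera to world coordinates). Camera axes: x right, y down, z forward; pixel columns grow to the right and rows downward; lengths in m; the calibration is good to about 2 mm. A picture is of the moment at which its call begins. There is no depth.
A pose or a line that the arm cannot do raises r.Unreachable and nothing moves.
- r.close_job(): hands the job in; it is judged then, once.
Trained networks look in a picture, given as the dict that the camera call returned (one of the last four; its "shot" number tells which), for a name from the list of things; names that differ only in an ending like _2 or _b are one class to them, and where a whole thing is asked for, a point or a joint stands for the part that bears it (a point fixed in the world has none). Each returns a list of dicts, best first, with "score" (0 to 1); they miss things now and then, are a little off and sometimes report something else, mostly with a low value. They report only what shows in the picture. A call takes as long as a camera call.
- finder.boxes_of(target, picture): "location" ([x, y, z] in m, in the coordinates of the camera as it stood for that picture, good to about 4 mm: the middle of the surface that is visible of it).
- finder.mark_of(target, picture): "location" ([x, y, z] in m, in the coordinates of the camera as it stood for that picture, good to about 4 mm: a listed point, or the origin of a listed thing).
The state is a dict: "clock": time; "q": joint angles; "qvel": joint speeds; "joint_torque": joint torques, N m; "eef_pos": TCP position; "orientation": TCP orientation; "contact_force": force on the tool from outside, world axes, zero at the start; "torque": the same for the moment, N m; "finger_gap": finger opening in m; "grasp_force": force on a finger pad.
Only numpy, scipy, OpenCV 4.12 (cv2) and the standard library are available. Lean on these libraries where they do the work, as an engineer would, in place of code of your own. Each camera call takes 0.05 s, during which the arm holds its last target. There are 200 camera calls.

## Task

Gather all the loose aluminium spoke inserts lying on the bench in the scoop, carry it to the open finishing tub, tip them all out over the scoop's open edge into the tub, and put the scoop back level in its yellow taped place. Then shut the tub's lid fully and turn the red clamp knob clockwise until its torque limiter slips and clicks, and stop there after a click or a few. Leave the other things on the bench where they are.

Things in the scene. Friction and masses are not known exactly. Their poses are not given: they have to be found in the camera images.
- insert1: loose aluminium spoke insert (a bright bar with rounded edges and a dark groove on top), 92 x 26 x 16 mm high, 60 g; origin at the centre of its underside, x along its length, z up. Absent in some runs (None); 2 to 4 are present
- insert2: loose aluminium spoke insert (a bright bar with rounded edges and a dark groove on top), 92 x 26 x 16 mm high, 60 g; origin at the centre of its underside, x along its length, z up. Absent in some runs (None); 2 to 4 are present
- insert3: loose aluminium spoke insert (a bright bar with rounded edges and a dark groove on top), 92 x 26 x 16 mm high, 60 g; origin at the centre of its underside, x along its length, z up. Absent in some runs (None); 2 to 4 are present
- insert4: loose aluminium spoke insert (a bright bar with rounded edges and a dark groove on top), 92 x 26 x 16 mm high, 60 g; origin at the centre of its underside, x along its length, z up. Absent in some runs (None); 2 to 4 are present
- scoop: loose aluminium scoop, 200 mm long (x) x 170 mm wide (y), 280 g, slippery inside (friction about 0.3 on the inserts); 4 mm floor; lips 36 mm high and 4 mm thick on the two sides and the rear (-x), open edge at +x; black cross handle raised over the rear lip. Origin at the centre of its underside
- scoop_grip (a point): centre of the scoop's black handle: a flat bar along the scoop's y, 95 mm long, 14 mm thick along x, 26 mm high, at (-90, 0, 87) mm in the scoop; its two 12 mm wide posts stand at y = +-32 mm; axes as the scoop's
- scoop_mouth (a point): middle of the scoop's open edge on the floor's upper face, at (100, 0, 4) mm in the scoop; axes as the scoop's
- taped_place: the scoop's place: a rectangle of yellow tape flat on the bench, 260 x 230 mm outside, tape 14 mm wide; origin at its centre; the scoop's length lies along its x, either way round
- tumbler: bench-top vibratory finishing tub, fixed: blue open-topped tub 270 mm (x) x 200 mm (y) outside, 6 mm walls, orange lining, rim 170 mm and inner floor 61 mm above the bench; grey drive box, 135 mm high, on its +x end; clamp boss, lower than the rim, outside the middle of its -y wall. Lid hinged along the rim of its +y wall. Origin on the bench under the tub's centre, z up
- lid (a joint): lid angle: 0 shut on the rim, up to 1.5 fully open (nearly upright, free edge up). It starts open, stays at any angle by hinge friction (0.5 N m), and is pushed down from its outer face. Flat plate 270 mm along x, 235 mm from hinge to free edge (it overhangs the -y wall by 35 mm), 6 mm thick, blue frame and clear window
- lid_hinge (a point): the lid's outer face over the hinge axis, middle of its length: at (0, 100, 177) mm in the tumbler when shut, the axis 6 mm below; axes turn with the lid (x along the hinge, -y towards the free edge, z out of the outer face)
- lid_edge (a point): middle of the lid's free edge on its outer face; axes as lid_hinge
- knob_grip (a point): centre of the clamp knob's red grip bar, 60 mm long (x of this point), 14 mm wide, 28 mm high, its axis (z) square to the lid, 212 mm from the hinge in the middle of the lid, 39 mm off the outer face; below the bar a round collar, at most 40 mm across, fills the 26 mm down to the lid. White dash on top at the +x end of the bar
- clamp_screw (a joint): turn of the captive clamp screw, grows clockwise seen from above; bottoms at 2.6, starts between 0.2 and 1.0; turns with 0.05 N m. The steel collar next to the lid turns with it and bears a black line: while the knob turns and that line stands still, the knob is slipping
- clamp_slip (a joint): slip of the red knob on the screw, 0 at the start; the limiter slips at 0.2 N m, so it grows only once the screw has bottomed and the knob is turned on clockwise (turned back, the screw loosens). One click per 0.2 rad; the slip torque is steady, and ten clicks (2.0 rad) are too many
- hub_cap: bystander: round dark wheel hub cap, 64 mm across, 21 mm high
- stone: bystander: red-brown abrasive stone, 75 x 28 x 20 mm high
- grinder: bystander: pencil air grinder lying down, about 200 mm long, 28 mm thick
- compound_can: bystander: can of compound, 72 mm across, 100 mm high
- brush: bystander: hand brush lying down
- spray_bottle: bystander: bottle, 60 mm across, 170 mm high
- tub_floor (a point): centre of the tub's inner floor, 61 mm above the bench

How it is judged:
By the outcome, as a careful person would: the job done as asked, in the order asked, and still so for the second after the job is handed in, with the robot touching nothing.
Of insert1, insert2, insert3, insert4 only 2 to 4 are there at a start; the rules pass over those that are not, and their reading is None.
At some moment in a run one of insert1, insert2, insert3, insert4, scoop may be knocked a few centimetres aside while the robot is not near it.
It also fails if it takes over 210 s, if anything falls off the work surface, if the arm or the gripper's body presses on something with over 40 N, if the wrist force passes 120 N, or if a joint passes its speed limit or range.

## Working session

There is one attempt and no reset: what is moved stays moved. The work goes in short steps, each a Python script; the robot and the scene stay as the last script left them, time stands still between calls to the robot, and variables do not carry over. Pictures are saved under pics/ and viewed, at most 14 in all, crops included, and the job is handed in when it is done.

```bash
ls; mkdir -p pics
cat > h.py <<'E'
import numpy as np, cv2
from scipy.spatial.transform import Rotation as R
from bench import r, jaws, viewer, finder
def save(im,name): cv2.imwrite('pics/'+name, im[:,:,::-1])
def w(pic,p): return (pic["extrinsics"]@np.r_[p,1])[:3]
def pix2w(pic,u,v,z):
    E=pic["extrinsics"]; d=E[:3,:3]@np.linalg.solve(pic["camera_matrix"],[u,v,1.]); o=E[:3,3]
    return o+d*(z-o[2])/d[2]
def w2pix(pic,p):
    E=pic["extrinsics"]; c=pic["camera_matrix"]@(E[:3,:3].T@(np.asarray(p)-E[:3,3])); return c[:2]/c[2]
def q(rot): x=rot.as_quat(); return np.r_[x[3],x[:3]]
def down(a): # tool z down, tool y (closing line) at world angle a
    y=np.array([np.cos(a),np.sin(a),0]); z=np.array([0,0,-1.]); x=np.cross(y,z)
    return R.from_matrix(np.c_[x,y,z])
E
python3 - <<'E'
from h import *
for n in ("scene","top"):
    p=viewer.get_image(n); save(p["image"],n+"0.png")
    print(n,p["extrinsics"].round(3).tolist(),p["camera_matrix"].round(1).tolist())
    for t in "insert1 scoop scoop_grip scoop_mouth taped_place tumbler lid_hinge lid_edge knob_grip hub_cap stone grinder compound_can brush spray_bottle tub_floor".split():
        print(t,[(round(d["score"],2),w(p,d["location"]).round(3).tolist()) for d in finder.mark_of(t,p)][:6])
print(r.get_obs())
E
```

```text
bench.py
pics
scene [[0.599, 0.555, -0.577, 1.124], [0.801, -0.427, 0.42, -0.366], [-0.013, -0.714, -0.7, 0.782], [0.0, 0.0, 0.0, 1.0]] [[379.8, 0.0, 279.6], [0.0, 379.8, 203.3], [0.0, 0.0, 1.0]]
insert1 [(0.77, [0.562, -0.063, -0.001]), (0.65, [0.44, 0.058, 0.001]), (0.65, [0.444, -0.084, 0.0])]
scoop [(0.96, [0.505, -0.282, 0.003])]
scoop_grip [(0.65, [0.503, -0.283, 0.002]), (0.64, [0.441, -0.341, 0.089])]
scoop_mouth [(0.72, [0.588, -0.224, 0.006]), (0.44, [0.796, -0.002, 0.002])]
taped_place [(0.17, [0.439, -0.339, 0.088])]
tumbler [(0.79, [0.505, 0.32, 0.002]), (0.53, [0.697, -0.407, 0.0])]
lid_hinge [(0.76, [0.52, 0.423, 0.172])]
lid_edge [(0.84, [0.509, 0.357, 0.4]), (0.58, [0.696, -0.407, 0.003])]
knob_grip [(0.55, [0.516, 0.397, 0.388])]
hub_cap [(0.87, [0.681, -0.077, -0.0])]
stone [(0.77, [0.565, 0.059, -0.001])]
grinder [(0.8, [0.798, -0.002, 0.002]), (0.73, [0.521, 0.424, 0.174])]
compound_can [(0.97, [0.754, -0.217, 0.0])]
brush [(0.64, [0.696, -0.408, 0.006])]
spray_bottle [(0.91, [0.782, 0.161, 0.002])]
tub_floor [(0.67, [0.506, 0.322, 0.061])]
top [[-0.023, -0.987, 
[... 1270 characters left out ...]
9831,  1.42339555,  0.00812859,
        1.10341935, -0.04044451]), 'qvel': array([ 5.20605277e-04, -1.05990567e-03,  4.88938470e-04, -5.72622776e-05,
        4.64535902e-04,  9.98141129e-04, -2.06940422e-04]), 'joint_torque': array([ 4.10680684e-05, -4.69096828e+01,  2.59014443e-01, -1.71340817e+01,
        1.00309693e-02,  1.68684928e-03, -8.95339269e-07]), 'eef_pos': array([ 0.14301246, -0.63403911,  0.23129742]), 'orientation': array([-3.71611470e-05,  9.93855118e-01,  1.10688769e-01, -9.28483301e-08]), 'contact_force': array([ 0.1505309 , -0.08345656, -0.82334051]), 'torque': array([ 1.35566742e-02,  3.59021957e-02, -3.21405114e-05]), 'grasp_force': 0.0, 'finger_gap': 0.0856578162086528}
```

View pics/top0.png

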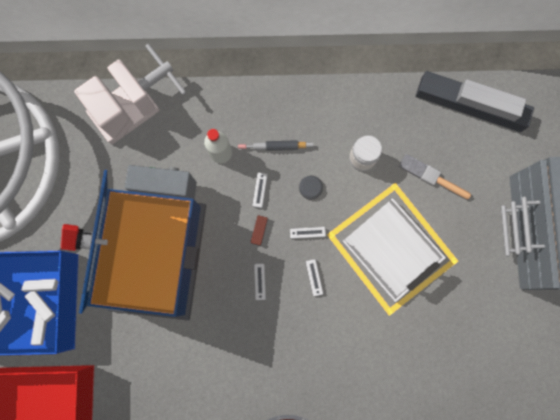

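View pics/scene0.png

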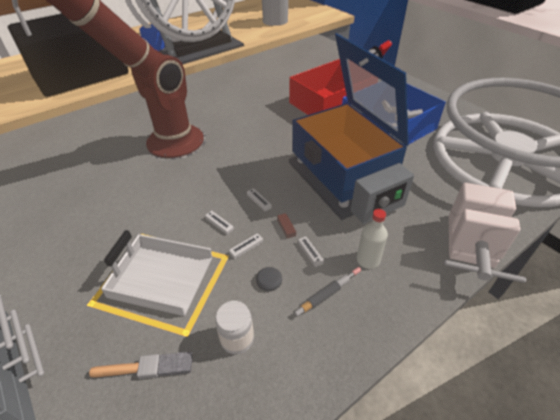

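The top view shows four inserts at about (308,233), (315,278), (260,281) and (259,190). The scoop lies in the yellow tape around (393,250), its mouth towards the upper left. The tub is at (145,252) with its lid open along the left side. Next I'll measure the yaws and the tape, and check that the arm can reach the pouring pose.

```bash
cat >> h.py <<'E'
def inserts(p):
    """world (x,y,yaw) of inserts outside the scoop, from a top picture"""
    out=[]
    hsv=cv2.cvtColor(p["image"],cv2.COLOR_RGB2HSV)
    found=[w(p,d["location"]) for d in finder.mark_of("insert1",p) if d["score"]>.3]
    for f in found:
        u,v=w2pix(p,[f[0],f[1],.012]).astype(int)
        y0,x0=max(v-28,0),max(u-28,0); c=hsv[y0:v+28,x0:u+28]
        m=((c[:,:,2]>150)&(c[:,:,1]<60)).astype(np.uint8)
        m=cv2.morphologyEx(m,cv2.MORPH_CLOSE,np.ones((5,5)))
        n,lab,st,ce=cv2.connectedComponentsWithStats(m)
        if n<2: continue
        k=1+np.argmin(np.hypot(*(ce[1:]-[u-x0,v-y0]).T)+100*(st[1:,4]<80)); ys,xs=np.where(lab==k)
        pts=np.array([pix2w(p,a+x0,b+y0,.014)[:2] for a,b in zip(xs,ys)],np.float32)
        (cx,cy),(a,b),ang=cv2.minAreaRect(pts); 
        L=cv2.PCACompute(pts,None)[1][0]
        out.append((cx,cy,np.arctan2(L[1],L[0])%np.pi,max(a,b),min(a,b)))
    return out
def tape(p):
    hsv=cv2.cvtColor(p["image"],cv2.COLOR_RGB2HSV)
    m=cv2.inRange(hsv,(20,130,120),(35,255,255)); n,lab,st,ce=cv2.connectedComponentsWithStats(m)
    ys,xs=np.where(np.isin(lab,[i for i in range(1,n) if st[i,4]>40]))
    pts=np.array([pix2w(p,a,b,0)[:2] for a,b in zip(xs,ys)],np.float32)
    return cv2.minAreaRect(pts)
E
python3 - <<'E'
from h import *
p=viewer.get_image("top")
for i in inserts(p): print(np.round(i,3))
print(tape(p))
r0=r.get_obs()["q"]
# pour feasibility: tub frame yaw -7deg
tub=np.array([.508,.323,0]); 
for yaw in range(30,200,15):
  s=''
  for tilt in (-8,0,20,30,40,50):
    for fl in (0,np.pi):
      S=R.from_euler('zy',[np.radians(yaw),np.radians(tilt)]) # scoop pose
      T=S*down(fl)  # tool y along scoop x
      mouth=np.array([.508,.323-.0,.16])
      tcp=mouth+S.apply(np.array([-.09,0,.087])-np.array([.1,0,.004]))+T.apply([0,0,.019])
      qq=r.ik(tcp,q(T)); s+= '.' if qq is None else 'Y'
    s+=' '
  print(yaw,s)
E
```

```text
[ 0.561 -0.076  1.614  0.118  0.028]
[0.798 0.057 1.537 0.032 0.011]
[0.674 0.059 2.967 0.091 0.029]
[ 0.445 -0.076  0.182  0.094  0.029]
((0.5166242122650146, -0.2844070494174957), (0.258274108171463, 0.2286107838153839), 35.71426010131836)
30 YY YY YY YY YY YY 
45 YY YY YY YY YY Y. 
60 YY YY YY YY YY YY 
75 YY YY YY YY YY YY 
90 YY YY YY YY YY .. 
105 YY YY YY YY YY .. 
120 YY YY YY YY YY .. 
135 YY YY YY YY YY .. 
150 YY YY YY YY .. .. 
165 YY YY YY YY .. .. 
180 YY YY YY .. .. .. 
195 YY YY YY .. .. ..
```

Run:
```python
from h import *
t0=r.get_obs()["clock"]
r.move_to([.561,-.070,.20],q(down(0)))
p=viewer.get_image("wrist"); save(p["image"],"wr1.png")
print(r.get_obs()["clock"]-t0, r.get_obs()["eef_pos"],r.get_obs()["q"].round(2))
print(p["extrinsics"].round(3).tolist(),p["camera_matrix"][0])
print([(round(d["score"],2),w(p,d["location"]).round(3).tolist()) for d in finder.mark_of("insert1",p)])
```

```text
2.5417000000000005 [ 0.56093507 -0.07148087  0.19990825] [ 0.39  0.55 -0.48  1.71  0.3   0.95 -0.2 ]
[[1.0, -0.004, 0.0, 0.562], [-0.003, -0.959, -0.285, 0.0], [0.001, 0.285, -0.959, 0.343], [0.0, 0.0, 0.0, 1.0]] [358.78002627   0.         277.5261423 ]
[(0.86, [0.677, 0.059, 0.008]), (0.79, [0.441, 0.062, 0.001]), (0.64, [0.562, -0.069, 0.001]), (0.6, [0.442, -0.08, 0.001])]
```

View pics/wr1.png

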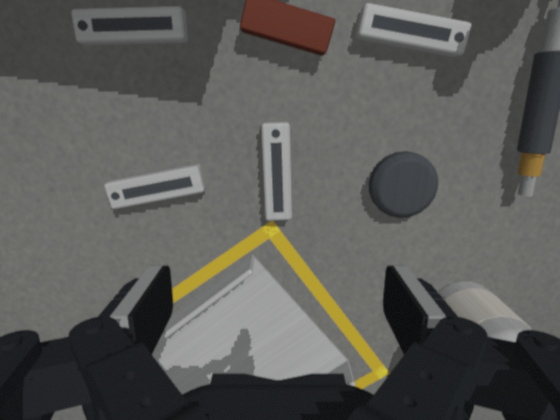

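The wrist view shows all four inserts at about (277,170), (155,188), (130,24) and (415,28). I'll pick them one at a time, starting with the one under the hand.

```bash
cat >> h.py <<'E'
def best(pos,a):
    """tool-down orientation with closing line at a (mod pi), nearest in joints"""
    q0=r.get_obs()["q"]; c=[]
    for k in (-1,0,1):
        Q=q(down(a+k*np.pi)); s=r.ik(pos,Q)
        if s is not None: c.append((np.abs(s-q0).max()+.3*abs(s[6]),k,Q))
    return min(c)[2]
def shape(p,f):
    """refine x,y,yaw of an insert near f in a wrist picture"""
    u,v=w2pix(p,[f[0],f[1],.016]).astype(int); H=66
    y0,x0=max(v-H,0),max(u-H,0); c=cv2.cvtColor(p["image"],cv2.COLOR_RGB2HSV)[y0:v+H,x0:u+H]
    val=c[:,:,2].copy(); val[c[:,:,1]>70]=0
    t,_=cv2.threshold(val[val>0].reshape(-1,1),0,255,cv2.THRESH_OTSU)
    m=cv2.morphologyEx((val>t).astype(np.uint8),cv2.MORPH_OPEN,np.ones((3,3)))
    n,lab,st,ce=cv2.connectedComponentsWithStats(m)
    ok=[i for i in range(1,n) if st[i,4]>250]
    k=min(ok,key=lambda i:np.hypot(*(ce[i]-[u-x0,v-y0]))); ys,xs=np.where(lab==k)
    pts=np.array([pix2w(p,a+x0,b+y0,.014)[:2] for a,b in zip(xs,ys)],np.float32)
    (cx,cy),(a,b),ang=cv2.minAreaRect(pts)
    ang=np.radians(ang)+(np.pi/2 if b>a else 0)
    return cx,cy,ang%np.pi,max(a,b),min(a,b)
def scoop_est():
    p=viewer.get_image("top")
    g=[w(p,d["location"]) for d in finder.mark_of("scoop",p) if d["score"]>.4]
    return [x.round(3).tolist() for x in g]
def fetch(f,dx,S=(.512,-.281,np.radians(37.3)),h=.025):
    """pick the insert near f and drop it at scoop x=dx"""
    o=r.get_obs()["eef_pos"]
    if o[2]<.15: r.servo_line([o[0],o[1],.2],vel=.25)
    if np.hypot(*(o[:2]-f))>.04: r.move_to([f[0],f[1]-.03,.2],best([f[0],f[1]-.03,.2],0))
    p=viewer.get_image("wrist")
    L=[w(p,d["location"]) for d in finder.mark_of("insert1",p) if d["score"]>.3]
    L=[l for l in L if np.hypot(*(l[:2]-f))<.06]; print("marks",np.round(L,3).tolist())
    g=min(L,key=lambda l:np.hypot(*(l[:2]-f))); s=shape(p,g); print("shape",np.round(s,3))
    if abs(s[3]-.092)>.015 or np.hypot(s[0]-g[0],s[1]-g[1])>.015: print("BAD shape"); return
    x,y=s[:2]; Q=best([x,y,.1],s[2]+np.pi/2)
    r.move_to([x,y,.10],Q); r.servo_line([x,y,.003],vel=.12,max_force=15)
    print("z",r.get_obs()["eef_pos"].round(4)); jaws.close(); print("gap",r.get_obs()["finger_gap"])
    r.servo_line([x,y,.20],vel=.25); print("scoop",scoop_est())
    t=np.array(S[:2])+dx*np.array([np.cos(S[2]),np.sin(S[2])])
    Q=best([*t,.2],S[2]); r.move_to([*t,.2],Q)
    print("gap",r.get_obs()["finger_gap"]); r.servo_line([*t,h],vel=.15,max_force=12)
    print("z",r.get_obs()["eef_pos"].round(3)); jaws.gripper_open(); r.servo_line([*t,.2],vel=.25)
    print("clock",r.get_obs()["clock"])
E
python3 - <<'E'
from h import *
fetch(np.array([.561,-.068]),-.028,h=.018)
p=viewer.get_image("wrist"); save(p["image"],"wr2.png")
E
```

```text
marks [[0.563, -0.067, 0.002]]
shape [ 0.562 -0.065  1.602  0.091  0.024]
z [ 0.5624 -0.0654  0.0039]
gap 0.024351089386647103
scoop [[0.511, -0.277, 0.001]]
gap 0.02434828959586144
z [ 0.49  -0.298  0.019]
clock 11.375
```

View pics/wr2.png

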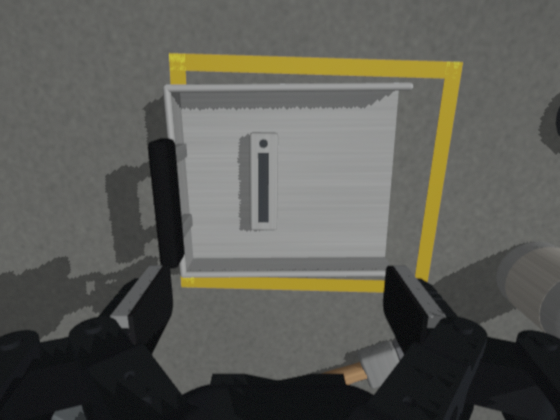

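The insert lies flat at (263,180) in the scoop. The scoop sits inside the tape, somewhat towards its rear edge. I'll fetch the other three.

Run:
```python
from h import *
fetch(np.array([.444,-.078]),.007)
fetch(np.array([.439,.061]),.041)
fetch(np.array([.674,.059]),.074)
p=viewer.get_image("wrist"); save(p["image"],"wr3.png")
```

```text
marks [[0.444, -0.08, 0.003]]
shape [ 0.445 -0.079  0.187  0.091  0.025]
z [ 0.4459 -0.0786  0.0034]
gap 0.02446826211889131
scoop [[0.496, -0.29, -0.0]]
gap 0.024462549429724128
z [ 0.518 -0.277  0.026]
clock 19.675
marks [[0.44, 0.062, -0.003]]
shape [0.438 0.06  0.023 0.091 0.026]
z [0.4382 0.0604 0.0034]
gap 0.024076546776434157
scoop [[0.499, -0.289, 0.002]]
gap 0.0242986894754967
z [ 0.545 -0.256  0.026]
clock 28.5917
marks [[0.678, 0.058, 0.006]]
shape [0.677 0.055 3.139 0.126 0.119]
BAD shape
```

View pics/wr3.png

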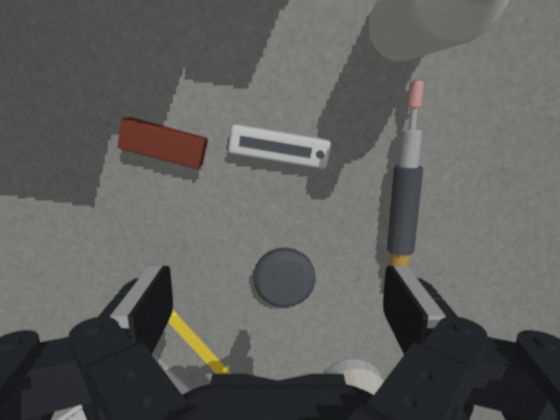

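Otsu split on the shadow instead of the insert, so I'll add a second threshold pass. The scoop also seems to have shifted about 15 mm, so I'll re-measure it by detecting its marks from the hover pose before dropping the last insert.

```bash
sed -i 's|^    m=cv2.morphologyEx((val>t)|    if (val>t).mean()>.3: t,_=cv2.threshold(val[val>t].reshape(-1,1),0,255,cv2.THRESH_OTSU)\n    m=cv2.morphologyEx((val>t)|' h.py
cat >> h.py <<'E'
def grab(f):
    p=viewer.get_image("wrist")
    L=[w(p,d["location"]) for d in finder.mark_of("insert1",p) if d["score"]>.3]
    g=min(L,key=lambda l:np.hypot(*(l[:2]-f))); s=shape(p,g); print("mark",g.round(3),"shape",np.round(s,3))
    if abs(s[3]-.092)>.015 or np.hypot(s[0]-g[0],s[1]-g[1])>.015: raise SystemExit("bad")
    x,y=s[:2]; r.move_to([x,y,.10],best([x,y,.1],s[2]+np.pi/2)); r.servo_line([x,y,.003],vel=.12,max_force=15)
    jaws.close(); r.servo_line([x,y,.20],vel=.25); print("gap",r.get_obs()["finger_gap"])
def scoop_marks(names=("scoop","scoop_grip","scoop_mouth"),cams=("wrist","top")):
    for c in cams:
        p=viewer.get_image(c)
        for n in names: print(c,n,[(round(d["score"],2),w(p,d["location"]).round(3).tolist()) for d in finder.mark_of(n,p)][:2])
    return p
E
python3 - <<'E'
from h import *
grab(np.array([.676,.057]))
r.move_to([.50,-.265,.30],best([.50,-.265,.30],.64))
scoop_marks()
p=viewer.get_image("wrist"); save(p["image"],"wr4.png"); np.savez("wr4.npz",**p)
E
```

```text
mark [0.679 0.058 0.004] shape [0.676 0.057 2.968 0.089 0.025]
gap 0.02425223802861968
wrist scoop [(0.97, [0.494, -0.291, 0.006]), (0.62, [0.678, -0.079, 0.002])]
wrist scoop_grip [(0.81, [0.423, -0.349, 0.088]), (0.73, [0.518, -0.274, 0.005])]
wrist scoop_mouth [(0.94, [0.576, -0.231, 0.003])]
top scoop [(0.66, [0.495, -0.291, 0.002])]
top scoop_grip [(0.77, [0.428, -0.35, 0.089]), (0.65, [0.76, -0.216, -0.001])]
top scoop_mouth [(0.71, [0.577, -0.232, 0.003])]
```

View pics/wr4.png

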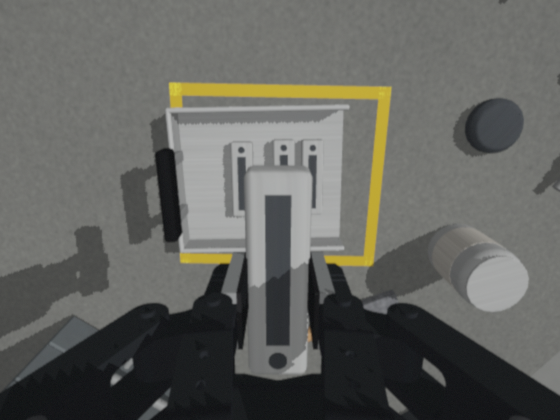

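The scoop was knocked about 15 mm back along its length, to (0.4955,-0.291) with yaw 38°. The three inserts show at x = 243, 284 and 313 px, so there is no free slot left. I'll lay the fourth across them and then take hold of the handle.

Run:
```python
from h import *
S=np.radians(38)
t=np.array([.4955,-.291])+.021*np.array([np.cos(S),np.sin(S)])
r.move_to([*t,.15],best([*t,.15],S+np.pi/2))
print(r.servo_line([*t,.0255],vel=.1,max_force=8), r.get_obs()["eef_pos"])
jaws.gripper_open(); r.servo_line([*t,.2],vel=.25)
r.move_to([.46,-.32,.25],best([.46,-.32,.25],S))
p=scoop_marks(names=("scoop","scoop_grip","scoop_mouth"))
p=viewer.get_image("wrist"); save(p["image"],"wr5.png"); print(r.get_obs()["clock"])
```

```text
False [ 0.51258912 -0.27828571  0.02617497]
wrist scoop [(0.66, [0.493, -0.293, 0.004])]
wrist scoop_grip [(0.8, [0.425, -0.35, 0.087])]
wrist scoop_mouth [(0.64, [0.575, -0.235, 0.005])]
top scoop [(0.93, [0.499, -0.291, -0.001])]
top scoop_grip [(0.69, [0.427, -0.349, 0.087]), (0.67, [0.498, -0.29, 0.004])]
top scoop_mouth [(0.97, [0.577, -0.231, 0.004])]
41.3
```

View pics/wr5.png

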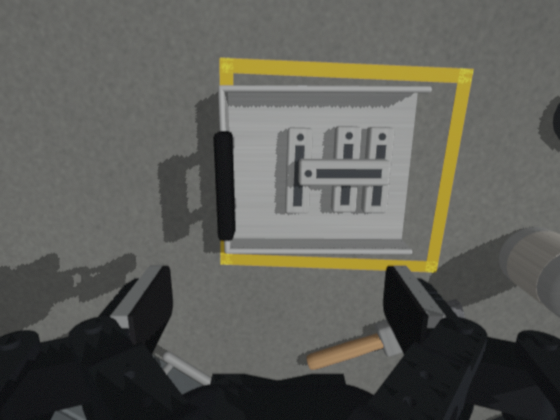

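All four inserts are inside the scoop: three side by side at (300,170), (347,170) and (378,170), and one across them at (345,173). Next I'll grip the handle and lift.

```bash
cat >> h.py <<'E'
def tool(yaw,tilt,fl): return R.from_euler('zy',np.radians([yaw,tilt]))*down(fl)
def tcp_from_mouth(m,yaw,tilt,fl):
    Sr=R.from_euler('zy',np.radians([yaw,tilt])); T=tool(yaw,tilt,fl)
    return np.array(m)+Sr.apply([-.19,0,.083])+T.apply([0,0,.019]), q(T)
def mouth_from_tcp(pos,yaw,tilt):
    Sr=R.from_euler('zy',np.radians([yaw,tilt])); return np.array(pos)+Sr.apply([.19,0,-.064])
E
python3 - <<'E'
from h import *
for fl in (0,np.pi):
    print(fl, [None if (s:=r.ik(*a)) is None else s.round(2).tolist() for a in
      [([.426,-.3495,.068],q(tool(38,0,fl)))]+[tcp_from_mouth([.505,.305,.19],y,t,fl) for y,t in ((65,-6),(65,45),(75,45))]])
fl=0
s0=r.ik([.426,-.3495,.068],q(tool(38,0,0))); s1=r.ik([.426,-.3495,.068],q(tool(38,0,np.pi)))
q0=r.get_obs()["q"]
if s0 is None or (s1 is not None and abs(s1-q0).max()<abs(s0-q0).max()): fl=np.pi
print("fl",fl)
r.move_to([.426,-.3495,.14],q(tool(38,0,fl)))
print(r.servo_line([.426,-.3495,.068],vel=.1,max_force=10)); jaws.close()
o=r.get_obs(); print(o["finger_gap"],o["eef_pos"],o["contact_force"])
r.servo_line(o["eef_pos"]+[0,0,.01],vel=.03); r.wait(.3); o=r.get_obs(); print(o["finger_gap"],o["contact_force"],o["torque"],o["eef_pos"],o["q"].round(2))
p=scoop_marks(cams=("scene",)); save(p["image"],"sc2.png")
E
```

```text
0 [[1.05, 0.77, -0.66, 1.87, 0.67, 0.74, 0.68], [0.42, 0.39, -1.09, 2.03, 0.53, 0.9, 0.19], [0.15, 0.88, -0.84, 1.2, 0.16, 1.95, 0.46], [0.16, 0.94, -0.85, 1.15, 0.21, 1.97, 0.65]]
3.141592653589793 [[0.11, 0.88, 0.94, 1.9, -0.94, 0.88, -0.94], [-0.08, 0.25, -0.38, 2.04, 0.19, 0.79, -2.58], [-0.16, 0.76, -0.11, 1.21, -0.12, 1.93, -2.28], [-0.14, 0.82, -0.12, 1.16, -0.1, 1.93, -2.09]]
fl 0
False
0.013511789726540008 [ 0.42602849 -0.34981494  0.06825224] [-0.16838031 -0.53422724  2.86138655]
0.013141758435648044 [-0.67451995  0.56585828 -4.61703173] [-0.28228641  0.37646602 -0.05325895] [ 0.42588821 -0.34973483  0.07807036] [ 1.06  0.75 -0.67  1.86  0.66  0.77  0.69]
scene scoop [(0.58, [0.493, -0.294, 0.013])]
scene scoop_grip [(0.69, [0.427, -0.35, 0.101])]
scene scoop_mouth [(0.79, [0.575, -0.236, 0.018])]
```

View pics/sc2.png

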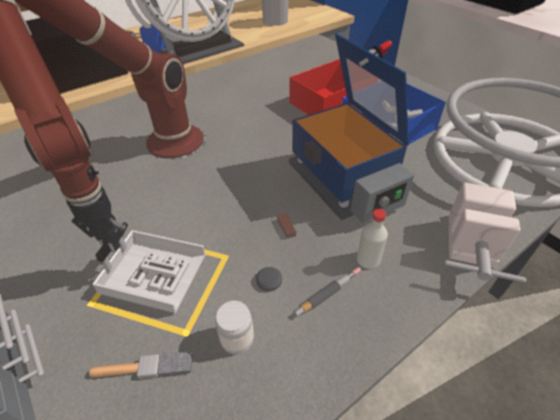

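The scoop is lifted level with a firm grip, and all the inserts are inside. I'll carry it to the tub, tilted slightly back.

Run:
```python
from h import *
fl=0
r.servo_line([.426,-.35,.16],q(tool(38,-6,fl)),vel=.06)
r.servo_line([.426,-.35,.32],vel=.1)
r.servo_line([.48,-.10,.34],q(tool(50,-6,fl)),vel=.12)
P,Q=tcp_from_mouth([.5045,.300,.235],65,-6,fl); print(P)
r.servo_line(P,Q,vel=.12)
o=r.get_obs(); print(o["clock"],o["finger_gap"],o["contact_force"],o["q"].round(2))
p=scoop_marks(cams=("scene",)); save(p["image"],"sc3.png")
```

```text
[0.41795259 0.12780152 0.29025603]
52.0667 0.01342164636144464 [ 1.22544336  0.32456093 -5.21821815] [ 0.48  0.32 -1.1   1.96  0.41  0.99  0.32]
scene scoop [(0.6, [0.459, 0.207, 0.229])]
scene scoop_grip [(0.72, [0.415, 0.129, 0.31])]
scene scoop_mouth [(0.65, [0.504, 0.298, 0.235]), (0.65, [0.417, 0.126, 0.31])]
```

View pics/sc3.png

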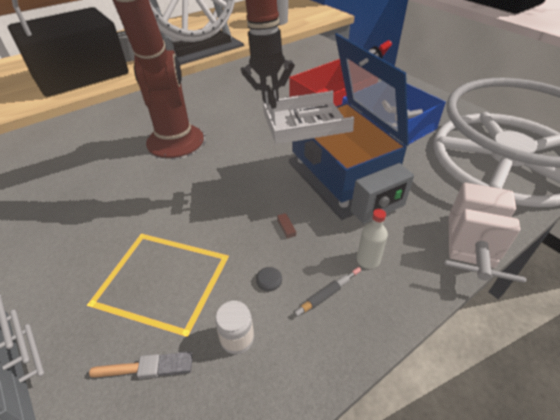

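Run:
```python
from h import *
for t,z in ((3,.22),(12,.21),(18,.20),(23,.19),(28,.185),(33,.185),(38,.185),(42,.185)):
    P,Q=tcp_from_mouth([.5045,.300,z],65,t,0)
    r.servo_line(P,Q,vel=.06); r.wait(.3)
    print(t,round(-r.get_obs()["contact_force"][2],2))
r.wait(.5)
p=viewer.get_image("scene"); save(p["image"],"sc4.png"); print(r.get_obs()["clock"],r.get_obs()["q"].round(2))
```

```text
3 4.64
12 5.52
18 5.63
23 -0.48
28 -4.56
33 -14.32
38 -17.67
42 -14.61
57.6417 [ 0.21  0.88 -0.95  1.25  0.22  1.91  0.41]
```

View pics/sc4.png

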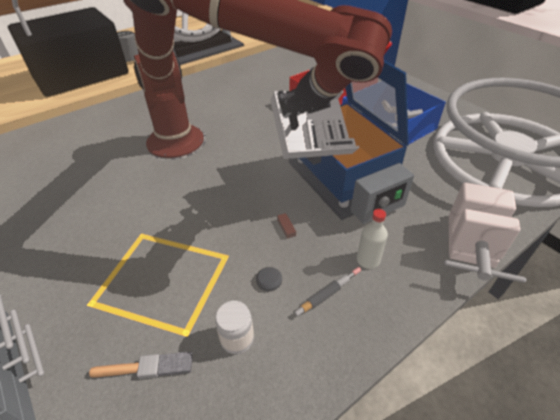

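Run:
```python
from h import *
o=r.get_obs(); print(o["contact_force"].round(2),o["torque"].round(2),o["eef_pos"].round(3),o["finger_gap"],o["grasp_force"], tcp_from_mouth([.5045,.300,.185],65,42,0), o["orientation"])
p=scoop_marks(cams=("scene","top")); a=p["image"]
for n in ("lid_edge","lid_hinge","tub_floor"): print(n,[(round(d["score"],2),w(p,d["location"]).round(3).tolist()) for d in finder.mark_of(n,p)][:2])
s=viewer.get_image("scene")["image"]
im=np.hstack([cv2.resize(s[40:220,220:440],None,fx=2,fy=2,interpolation=cv2.INTER_CUBIC)[:, :400],cv2.resize(a[160:340,60:260],None,fx=2,fy=2,interpolation=cv2.INTER_CUBIC)]); save(im,"z1.png")
```

```text
[-1.33  1.82 14.44] [ 1.77  0.56 -0.04] [0.486 0.129 0.291] 0.013303432739369597 112.3500856384635 (array([0.48765171, 0.12780152, 0.28629076]), array([-0.3498732 ,  0.20206379,  0.91145084, -0.07756502])) [-0.3515956   0.19954045  0.91146368 -0.07614524]
scene scoop [(0.86, [0.474, 0.216, 0.22]), (0.75, [0.695, -0.407, 0.001])]
scene scoop_grip [(0.76, [0.498, 0.131, 0.308]), (0.5, [0.68, -0.077, -0.003])]
scene scoop_mouth []
top scoop [(0.71, [0.479, 0.219, 0.22])]
top scoop_grip [(0.7, [0.501, 0.131, 0.31])]
top scoop_mouth []
lid_edge [(0.9, [0.513, 0.354, 0.393]), (0.63, [0.499, 0.195, 0.206])]
lid_hinge [(0.73, [0.524, 0.424, 0.177]), (0.55, [0.679, -0.08, -0.001])]
tub_floor [(0.91, [0.504, 0.327, 0.063])]
```

View pics/z1.png

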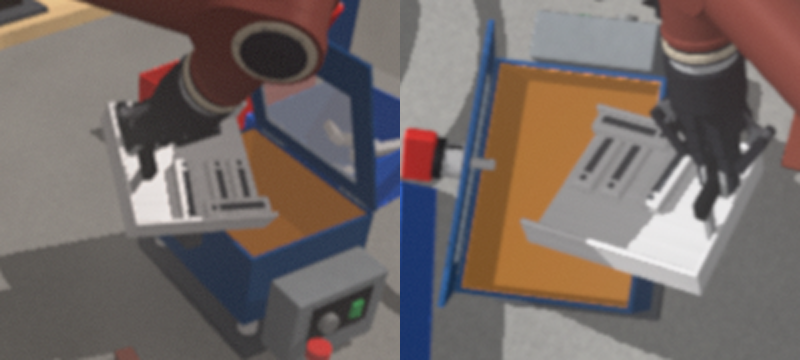

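The tilt axis was wrong. My lowercase 'zy' Euler angles are extrinsic, so the scoop rolled sideways onto the rim (it shows around (600,200) in the right half, with all four inserts still in it). I'll fix the helper, check reach with the true pitch, and lift clear and level the scoop.

```bash
sed -i "s/'zy'/'ZY'/g" h.py
python3 - <<'E'
from h import *
o=r.get_obs()
r.servo_line(o["eef_pos"]+[0,0,.07],vel=.06)
o=r.get_obs(); print(o["contact_force"].round(2))
P,Q=tcp_from_mouth([.5045,.290,.27],65,-5,0)
r.servo_line(P,Q,vel=.06); o=r.get_obs(); print(o["clock"],o["contact_force"].round(2),o["q"].round(2))
for m in ([.505,.30,.19],[.50,.285,.19]):
  for yaw in (30,45,55,65,75,85,95):
    print(m,yaw,[None if (s:=r.ik(*tcp_from_mouth(m,yaw,t,0))) is None else s.round(2)[[4,5,6]].tolist() for t in (0,20,30,38,45)])
scoop_marks(cams=("scene","top"))
s=viewer.get_image("scene")["image"]; save(cv2.resize(s[20:220,200:440],None,fx=2.5,fy=2.5,interpolation=cv2.INTER_CUBIC),"z2.png")
E
```

```text
Traceback (most recent call last):
host.Unreachable: the arm cannot follow that straight line within its joint ranges
```

```bash
cat > s1.py <<'E'
from h import *
def old(m,t):
    Sr=R.from_euler('zy',np.radians([65,t])); T=Sr*down(0)
    return np.array(m)+Sr.apply([-.19,0,.083])+T.apply([0,0,.019]),q(T)
for t,z in ((39,.20),(33,.23),(25,.26)):
    r.servo_line(*old([.5045,.300,z],t),vel=.06); print(t,r.get_obs()["contact_force"].round(2))
P,Q=tcp_from_mouth([.5045,.290,.27],65,-5,0)
r.servo_line(P,Q,vel=.06); o=r.get_obs(); print(o["clock"],o["contact_force"].round(2),o["q"].round(2))
for m in ([.505,.30,.19],[.50,.285,.19]):
  for yaw in (30,45,55,65,75,85,95):
    print(m,yaw,[None if (s:=r.ik(*tcp_from_mouth(m,yaw,t,0))) is None else s.round(2)[[4,5,6]].tolist() for t in (0,20,30,38,45)])
scoop_marks(cams=("scene","top"))
s=viewer.get_image("scene")["image"]; save(cv2.resize(s[20:220,200:440],None,fx=2.5,fy=2.5,interpolation=cv2.INTER_CUBIC),"z2.png")
E
python3 s1.py
```

```text
39 [-0.66 -1.46  6.82]
33 [ 0.84  0.24 -5.9 ]
25 [-0.18 -0.15 -5.78]
60.9167 [-0.23 -0.07 -5.53] [ 0.61  0.33 -1.15  1.87  0.28  1.07  0.49]
[0.505, 0.3, 0.19] 30 [[0.3, 0.94, -0.43], [0.23, 1.51, -0.4], [0.21, 1.77, -0.4], [0.19, 1.97, -0.41], None]
[0.505, 0.3, 0.19] 45 [[0.33, 0.96, -0.08], [0.33, 1.54, -0.14], [0.34, 1.81, -0.17], [0.29, 1.98, -0.09], None]
[0.505, 0.3, 0.19] 55 [[0.38, 0.99, 0.12], [0.41, 1.56, 0.02], [0.43, 1.82, -0.01], [0.39, 1.98, 0.07], None]
[0.505, 0.3, 0.19] 65 [[0.43, 1.02, 0.31], [0.49, 1.57, 0.18], [0.53, 1.82, 0.14], [0.49, 1.95, 0.23], [0.3, 1.96, 0.57]]
[0.505, 0.3, 0.19] 75 [[0.49, 1.07, 0.48], [0.57, 1.57, 0.33], [0.62, 1.81, 0.29], [0.65, 1.97, 0.3], [0.51, 1.97, 0.54]]
[0.505, 0.3, 0.19] 85 [[0.55, 1.13, 0.64], [0.66, 1.57, 0.49], [0.71, 1.78, 0.44], [0.76, 1.95, 0.42], [0.66, 1.94, 0.59]]
[0.505, 0.3, 0.19] 95 [[0.61, 1.2, 0.8], [0.74, 1.57, 0.64], [0.8, 1.75, 0.59], [0.85, 1.9, 0.56], [0.81, 1.92, 0.64]]
[0.5, 0.285, 0.19] 30 [[0.28, 0.93, -0.39], [0.23, 1.5, -0.38], [0.21, 1.76, -0.38], [0.19, 1.95, -0.39], None]
[0.5, 0.285, 0.19] 45 [[0.32
[... 301 characters left out ...]
0.15], [0.36, 1.97, 0.49]]
[0.5, 0.285, 0.19] 75 [[0.48, 1.06, 0.51], [0.57, 1.55, 0.35], [0.62, 1.79, 0.31], [0.66, 1.96, 0.29], [0.51, 1.94, 0.54]]
[0.5, 0.285, 0.19] 85 [[0.54, 1.12, 0.67], [0.65, 1.55, 0.5], [0.71, 1.76, 0.45], [0.76, 1.93, 0.43], [0.72, 1.98, 0.51]]
[0.5, 0.285, 0.19] 95 [[0.6, 1.19, 0.82], [0.73, 1.55, 0.65], [0.79, 1.73, 0.6], [0.85, 1.88, 0.56], [0.87, 1.97, 0.57]]
scene scoop [(0.92, [0.469, 0.195, 0.258]), (0.7, [0.758, -0.218, 0.001])]
scene scoop_grip [(0.71, [0.419, 0.11, 0.337])]
scene scoop_mouth [(0.82, [0.515, 0.283, 0.276])]
top scoop [(0.86, [0.472, 0.202, 0.259])]
top scoop_grip [(0.34, [0.474, 0.2, 0.258])]
top scoop_mouth [(0.81, [0.516, 0.288, 0.273])]
```

View pics/z2.png

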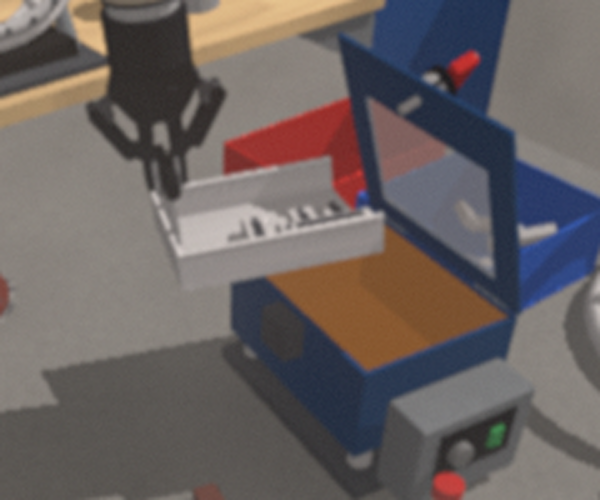

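Recovered: the scoop is level over the tub, and the 5.5 N load matches all four inserts being in it. I'll turn it square to the tub and pitch it properly.

Run:
```python
from h import *
yaw=78; m=[.492,.292]
for t,z in ((-5,.26),(5,.23),(12,.21),(17,.20),(21,.19),(25,.19),(29,.19),(33,.19),(37,.19),(40,.19)):
    try: r.servo_line(*tcp_from_mouth([*m,z],yaw,t,0),vel=.06)
    except r.Unreachable: print("unreach",t); break
    r.wait(.3); f=r.get_obs()["contact_force"]
    print(t,f.round(2))
    if f[2]>3: break
r.wait(.5)
print(r.get_obs()["clock"],r.get_obs()["q"].round(2))
a=viewer.get_image("top")["image"];s=viewer.get_image("scene")["image"]
im=np.hstack([cv2.resize(s[40:220,220:440],None,fx=2,fy=2,interpolation=cv2.INTER_CUBIC)[:, :400],cv2.resize(a[160:340,60:260],None,fx=2,fy=2,interpolation=cv2.INTER_CUBIC)]); save(im,"z3.png")
```

```text
-5 [-0.16 -0.18 -4.88]
5 [-0.65  0.13 -4.88]
12 [-0.11  0.07 -4.85]
17 [-0.09  0.86 -2.47]
21 [ 0.01  0.12 -1.83]
25 [-0.79 -0.53 -2.62]
29 [-0.23 -0.66 -2.74]
33 [ 0.06  0.24 -2.3 ]
37 [-0.    0.5  -1.98]
40 [-0.86 -0.42 -3.06]
68.725 [-0.29  0.64 -0.73  1.36  0.66  1.96  0.35]
```

View pics/z3.png

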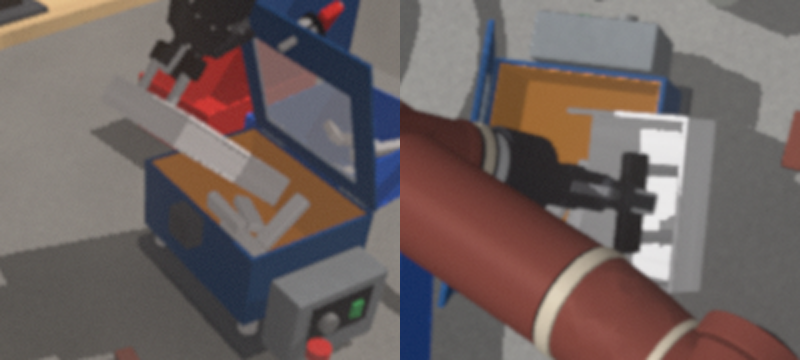

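The load fell to about 2.5 N (the empty scoop), and inserts show in the tub around (260,220). I'll level, back off, look into the tub, and measure how the scoop sits in the grip.

Run:
```python
from h import *
for t,z in ((25,.20),(10,.22),(0,.25)): r.servo_line(*tcp_from_mouth([.492,.28,z],78,t,0),vel=.1)
r.servo_line([.48,-.05,.34],q(tool(50,0,0)),vel=.18)
r.servo_line([.44,-.345,.20],q(tool(36,0,0)),vel=.18); r.wait(.3)
o=r.get_obs(); print(o["clock"],o["contact_force"].round(2),o["eef_pos"],o["finger_gap"])
G=[];M=[]
for c in ("top","scene","top","scene"):
    p=viewer.get_image(c)
    for n,l in (("scoop_grip",G),("scoop_mouth",M),("scoop",[])):
        d=[(round(d["score"],2),w(p,d["location"]).round(3)) for d in finder.mark_of(n,p)][:1]; print(c,n,d)
p=viewer.get_image("top"); a=p["image"]; print([(round(d["score"],2),w(p,d["location"]).round(3)) for d in finder.mark_of("insert1",p)])
s=viewer.get_image("scene")["image"]
im=np.hstack([cv2.resize(s[80:220,260:440],None,fx=2.2,fy=2.2,interpolation=cv2.INTER_CUBIC),cv2.resize(a[180:320,75:205],None,fx=2.2,fy=2.2,interpolation=cv2.INTER_CUBIC)]); save(im,"z4.png")
```

```text
73.6667 [-0.49 -0.66 -1.98] [ 0.44010461 -0.34482357  0.20017068] 0.013443261085215027
top scoop_grip [(0.9, array([ 0.437, -0.344,  0.22 ]))]
top scoop_mouth [(0.87, array([ 0.601, -0.241,  0.138]))]
top scoop [(0.96, array([ 0.521, -0.296,  0.135]))]
scene scoop_grip [(0.88, array([ 0.438, -0.345,  0.223]))]
scene scoop_mouth [(0.85, array([ 0.598, -0.243,  0.139]))]
scene scoop [(0.88, array([ 0.515, -0.3  ,  0.137]))]
top scoop_grip [(0.92, array([ 0.439, -0.343,  0.223]))]
top scoop_mouth [(0.64, array([ 0.601, -0.24 ,  0.14 ]))]
top scoop [(0.78, array([ 0.521, -0.297,  0.134]))]
scene scoop_grip [(0.58, array([ 0.44 , -0.346,  0.22 ]))]
scene scoop_mouth [(0.85, array([ 0.597, -0.244,  0.14 ]))]
scene scoop [(0.7, array([ 0.516, -0.3  ,  0.135]))]
[(0.91, array([0.462, 0.368, 0.083])), (0.7, array([0.449, 0.321, 0.092])), (0.66, array([ 0.795, -0.002,  0.001])), (0.64, array([0.498, 0.326, 0.071])), (0.58, array([0.522, 0.37 , 0.105]))]
```

View pics/z4.png

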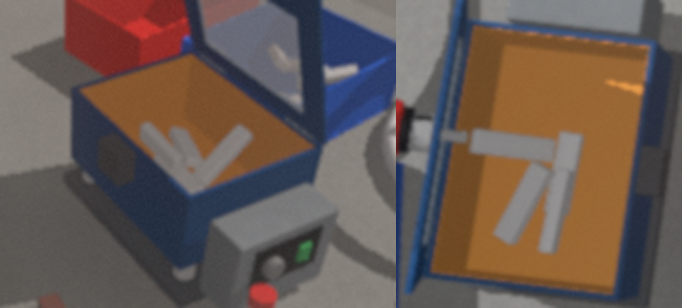

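Four inserts are in the tub (crop positions around (512,145), (568,150), (520,205) and (555,210)), all below the rim. The scoop sits 3.4° off in the grip. I'll correct for that and set it down centred on the tape.

Run:
```python
from h import *
Q=q(tool(39.1,0,0)); P=[.4445,-.337]
r.servo_line([*P,.11],Q,vel=.1)
print(r.servo_line([*P,.065],vel=.03,max_force=4)); o=r.get_obs(); print(o["eef_pos"],o["contact_force"].round(2))
jaws.gripper_open(); r.wait(.2); o=r.get_obs(); print(o["eef_pos"].round(3)); r.servo_line([*P,.2],vel=.15)
r.move_to([.50,-.22,.30],best([.50,-.22,.30],.64))
scoop_marks(); p=viewer.get_image("wrist"); save(p["image"],"wr6.png"); print(r.get_obs()["clock"])
print(tape(p))
p=viewer.get_image("top")
for n in ("lid_hinge","lid_edge","knob_grip","tumbler"): print(n,[(round(d["score"],2),w(p,d["location"]).round(3).tolist()) for d in finder.mark_of(n,p)][:2])
```

```text
True
[ 0.4449184  -0.3374788   0.07821488] [ 2.41 -1.18  3.11]
[ 0.443 -0.337  0.077]
wrist scoop [(0.98, [0.517, -0.286, 0.006])]
wrist scoop_grip [(0.59, [0.449, -0.345, 0.09])]
wrist scoop_mouth [(0.89, [0.599, -0.224, 0.002]), (0.41, [0.678, -0.077, 0.004])]
top scoop [(0.7, [0.522, -0.284, -0.0])]
top scoop_grip [(0.64, [0.519, -0.283, 0.004]), (0.54, [0.497, 0.326, 0.071])]
top scoop_mouth [(0.89, [0.599, -0.221, 0.006]), (0.54, [0.757, -0.219, 0.001])]
79.6833
((0.6212940216064453, -0.21224480867385864), (0.5152397751808167, 0.2307000458240509), 35.559722900390625)
lid_hinge [(0.67, [0.524, 0.424, 0.172])]
lid_edge [(0.57, [0.51, 0.356, 0.394])]
knob_grip [(0.98, [0.519, 0.401, 0.385]), (0.21, [0.463, 0.368, 0.083])]
tumbler [(0.63, [0.759, -0.216, 0.002]), (0.59, [0.512, 0.323, -0.0])]
```

View pics/wr6.png

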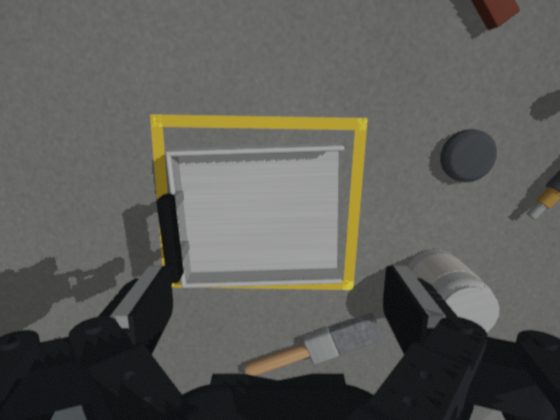

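Run:
```python
from h import *
o=r.get_obs(); p=viewer.get_image("wrist")
a=np.radians(35.7); T=np.array([.5166,-.2844])
def rel(u,v,z): d=pix2w(p,u,v,z)[:2]-T; return (1000*np.array([d@[np.cos(a),np.sin(a)],d@[-np.sin(a),np.cos(a)]])).round(1)
print("tape",[rel(*c,0) for c in ((152,115),(367,119),(353,291))])
print("lip tops",[rel(*c,.04) for c in ((343,148),(342,284),(169,152),(185,287))])
print("floor",[rel(*c,.004) for c in ((340,152),(337,268))])
p2=viewer.get_image("top"); print(tape(p2))
for k in range(2):
    pp=viewer.get_image("scene"); print([(n,w(pp,d[0]["location"]).round(3)) for n in ("scoop","scoop_mouth","scoop_grip") if (d:=finder.mark_of(n,pp))])
```

```text
tape [array([-126.7,  112.3]), array([131.7, 111.9]), array([ 132.6, -120.7])]
lip tops [array([97.8, 81.8]), array([108.1, -88.1]), array([-97.5,  74.2]), array([-89.2, -95.5])]
floor [array([101.1,  72.2]), array([107.3, -84. ])]
((0.5166133642196655, -0.28436505794525146), (0.25872570276260376, 0.2281152456998825), 35.58158874511719)
[('scoop', array([ 0.517, -0.289,  0.   ])), ('scoop_mouth', array([ 0.597, -0.228,  0.005])), ('scoop_grip', array([ 0.451, -0.342,  0.088]))]
[('scoop', array([ 0.517, -0.287,  0.002])), ('scoop_mouth', array([ 0.6  , -0.228,  0.006])), ('scoop_grip', array([ 0.452, -0.346,  0.09 ]))]
```

The scoop lies within about 3 mm of the tape's centre. Now I'll shut the lid by pushing its outer face with closed fingers held vertical, following an arc about the hinge and staying to the -x side of the knob.

```bash
cat >> h.py <<'E'
TY=np.radians(-8.5); X=np.array([np.cos(TY),np.sin(TY),0]); Y=np.array([-np.sin(TY),np.cos(TY),0]); Z=np.array([0,0,1.])
HC=np.array([.5225,.424,.171])
def lidpt(phi,s,dx,off=0): # point on outer face (off above it)
    return HC+dx*X+s*(-Y*np.cos(phi)+Z*np.sin(phi))+(.006+off)*(Y*np.sin(phi)+Z*np.cos(phi))
E
cat > lid.py <<'E'
from h import *
s,dx=.18,-.095
tcp=lambda phi: lidpt(phi,s,dx)+.011*Y
jaws.close()
A=tcp(1.27)+.045*Y; up=A.copy(); up[2]=.50
r.servo_line([.50,-.10,.50],vel=.25)
Q=best(up,TY); r.move_to(up,Q); print(r.get_obs()["q"].round(2))
print(r.servo_line(A,vel=.15,max_force=8))
r0=r.get_obs()["contact_force"]
for phi in np.arange(1.2,-.01,-.1):
    r.servo_line(tcp(phi),vel=.1)
    f=r.get_obs()["contact_force"]-r0; print(round(phi,2),f.round(1))
    if np.linalg.norm(f)>25: print("stop"); break
P=tcp(0); P[2]-=.008
print(r.servo_line(P,vel=.02,max_force=15), r.get_obs()["eef_pos"].round(4),tcp(0))
r.servo_line(r.get_obs()["eef_pos"]+[0,0,.1],vel=.15)
p=viewer.get_image("scene"); q2=viewer.get_image("wrist"); print(r.get_obs()["clock"])
for c in (p,q2):
    for n in ("lid_hinge","lid_edge","knob_grip"): print(n,[(round(d["score"],2),w(c,d["location"]).round(3).tolist()) for d in finder.mark_of(n,c)][:2])
im=np.hstack([cv2.resize(p["image"][60:220,240:440],None,fx=2,fy=2,interpolation=cv2.INTER_CUBIC),cv2.resize(q2["image"],(400,320))]); save(im,"z5.png")
E
python3 lid.py
```

```text
[-0.35  0.69 -1.33  0.91  0.72  1.93  1.68]
False
1.2 [-1.  -0.1 -0.2]
1.1 [-1.8 -0.3 -0.1]
1.0 [-0.2  0.1 -0.1]
0.9 [-0.6  0.3 -0.2]
0.8 [-1.1  0.2 -1.1]
0.7 [-0.4  0.5  0.2]
0.6 [-1.   0.5 -0.5]
0.5 [-0.4  0.9 -0.2]
0.4 [ 0.6  0.8 -0.6]
0.3 [-0.   0.5 -0.5]
0.2 [-0.7  0.2  0.8]
0.1 [-0.6  0.7  0.1]
-0.0 [-0.3  1.3  0.9]
True [0.4037 0.2716 0.1771] [0.4035637  0.27089821 0.177     ]
91.3167
lid_hinge [(0.56, [0.518, 0.417, 0.18])]
lid_edge [(0.89, [0.485, 0.187, 0.182])]
knob_grip [(0.71, [0.49, 0.213, 0.216])]
lid_hinge []
lid_edge [(0.61, [0.488, 0.191, 0.177])]
knob_grip [(0.67, [0.493, 0.21, 0.214])]
```

View pics/z5.png

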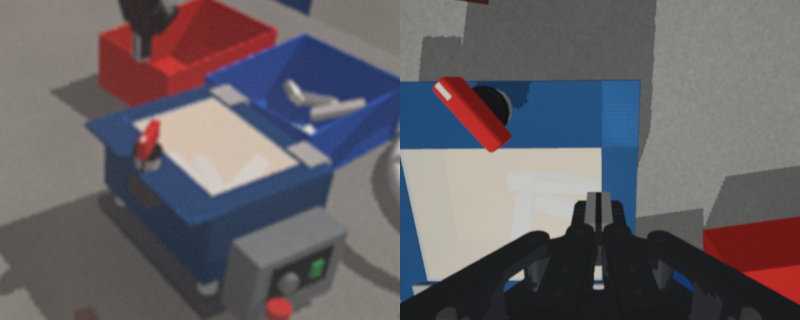

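The lid is shut flat, and the wrist view shows the red bar at (472,115) with its white dash at the upper-left end. I'll measure the bar's angle from above and list the grasp options.

```bash
cat >> h.py <<'E'
def bar(p):
    h=cv2.cvtColor(p["image"],cv2.COLOR_RGB2HSV); m=(cv2.inRange(h,(0,140,90),(8,255,255))|cv2.inRange(h,(172,140,90),(180,255,255)))
    k=np.array([.4915,.2125]); u,v=w2pix(p,[*k,.225]).astype(int); n,lab,st,ce=cv2.connectedComponentsWithStats(m)
    i=min([i for i in range(1,n) if st[i,4]>150],key=lambda i:np.hypot(*(ce[i]-[u,v]))); ys,xs=np.where(lab==i)
    pts=np.array([pix2w(p,a,b,.230)[:2] for a,b in zip(xs,ys)],np.float32); (cx,cy),(a,b),ang=cv2.minAreaRect(pts)
    return cx,cy,(np.radians(ang)+(np.pi/2 if b>a else 0))%np.pi,max(a,b),min(a,b)
E
python3 - <<'E'
from h import *
jaws.gripper_open()
P=np.array([.475,.155,.36]); r.move_to(P,best(P,-.3))
p=viewer.get_image("wrist"); save(p["image"],"kn1.png"); b=bar(p); print(np.round(b,3))
print("knob",[(round(d["score"],2),w(p,d["location"]).round(3).tolist()) for d in finder.mark_of("knob_grip",p)][:1])
for k in (-2,-1,0,1,2):
    s=r.ik([.4915,.2125,.207],q(down(b[2]+np.pi/2+k*np.pi))); print(k,None if s is None else s.round(2))
E
```

```text
[0.492 0.207 2.105 0.062 0.021]
knob [(0.72, [0.486, 0.189, 0.175])]
-2 [ 0.26  0.77 -1.26  1.77  0.79  1.21  2.45]
-1 [-0.11  0.51 -0.52  1.78  0.3   0.93 -0.22]
0 [ 0.26  0.77 -1.26  1.77  0.79  1.21  2.45]
1 [-0.11  0.51 -0.52  1.78  0.3   0.93 -0.22]
2 [ 0.26  0.77 -1.26  1.77  0.79  1.21  2.45]
```

View pics/kn1.png

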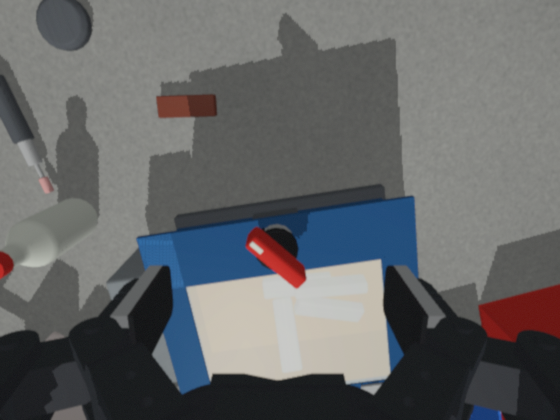

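Run:
```python
from h import *
K=np.array([.4915,.2125]); a=2.105+np.pi/2
s=r.ik([*K,.207],q(down(a))); 
for da in (-.2,.2):
    t=r.ik([*K,.207],q(down(a+da))); print(da,t.round(2))
Q=q(down(a)); r.move_to([*K,.30],Q); print(r.get_obs()["q"].round(2))
```

```text
-0.2 [ 0.25  0.76 -1.24  1.77  0.77  1.2   2.27]
0.2 [ 0.27  0.78 -1.28  1.77  0.8   1.23  2.64]
[ 0.29  0.68 -1.33  1.63  0.67  1.37  2.55]
```

Joint 7 decreasing turns the knob clockwise, which leaves about 5 rad of travel. I'll descend, grip, and turn in small steps while watching the torque.

```bash
cat > knob.py <<'E'
from h import *
K=[.4915,.2125]
print(r.servo_line([*K,.208],vel=.08,max_force=8)); o=r.get_obs(); print(o["eef_pos"].round(4)); f0,t0,j0=o["contact_force"],o["torque"],o["joint_torque"][6]
jaws.close(); r.wait(.3); o=r.get_obs(); print("gap",o["finger_gap"],"dF",(o["contact_force"]-f0).round(2),"dT",(o["torque"]-t0).round(3))
q0=o["q"].copy()
for k in range(1,12):
    qq=q0.copy(); qq[6]-=.1*k; r.move_j(qq); r.wait(.1); o=r.get_obs()
    print(round(.1*k,2),(o["contact_force"]-f0).round(1),"Tz",round(o["torque"][2]-t0[2],3),"j7",round(o["joint_torque"][6]-j0,3))
    if np.linalg.norm(o["contact_force"]-f0)>25: print("force"); break
    if abs(o["torque"][2]-t0[2])>.14: print("torque"); break
print(o["clock"],o["q"].round(2))
E
python3 knob.py
```

```text
False
[0.4917 0.2129 0.2086]
gap 0.012814955241842067 dF [ 0.54 -0.29  2.39] dT [-0.101 -0.029 -0.043]
0.1 [1.1 0.1 1.9] Tz 0.03 j7 -0.01
0.2 [2.2 1.1 1.7] Tz -0.002 j7 -0.028
0.3 [1.9 1.  0.6] Tz -0.013 j7 -0.031
0.4 [ 2.4  1.3 -0.1] Tz -0.012 j7 -0.031
0.5 [ 2.7  0.9 -0.5] Tz 0.005 j7 -0.03
0.6 [ 4.3  2.3 -0.2] Tz -0.006 j7 -0.03
0.7 [ 5.3  1.4 -0.4] Tz -0.011 j7 -0.03
0.8 [ 6.   2.1 -1.3] Tz -0.065 j7 0.03
0.9 [ 5.7  1.7 -0.9] Tz -0.026 j7 0.045
1.0 [ 6.6  2.4 -1.4] Tz -0.099 j7 0.045
1.1 [ 5.6  1.6 -1.1] Tz -0.093 j7 0.046
99.9167 [ 0.26  0.76 -1.25  1.77  0.78  1.21  1.36]
```

Torque is noisy but low so far, and the bottom can't come before 1.6 rad. I'm already past the allowed number of picture views, so from here I'll rely on numbers only. I'll carry on with averaged readings.

```bash
cat > knob2.py <<'E'
from h import *
import sys
n=int(sys.argv[1]); st=float(sys.argv[2])
def rd():
    T=[];J=[];F=[]
    for _ in range(6):
        r.wait(.02); o=r.get_obs(); T.append(o["torque"]); J.append(o["joint_torque"][6]); F.append(o["contact_force"])
    return np.mean(T,0),np.mean(J),np.mean(F,0)
q0=r.get_obs()["q"].copy()
for k in range(1,n+1):
    qq=q0.copy(); qq[6]-=st*k; r.move_j(qq); T,J,F=rd(); o=r.get_obs()
    print(round(st*k,2),"F",F.round(1),"T",T.round(3),"J",round(J,3),"q7",round(o["q"][6],3),"err",round(o["q"][6]-qq[6],4),"gap",round(o["finger_gap"],4))
print(o["clock"])
E
python3 knob2.py 5 .1
```

```text
0.1 F [ 4.3  1.5 -0.3] T [ 0.27  -0.99   0.023] J -0.022 q7 1.266 err 0.0032 gap 0.0131
0.2 F [ 4.6  1.3 -0.8] T [ 0.222 -1.064  0.028] J -0.016 q7 1.166 err 0.0029 gap 0.0125
0.3 F [ 5.   1.3 -0.9] T [ 0.213 -1.114 -0.063] J 0.035 q7 1.066 err 0.0033 gap 0.0132
0.4 F [ 5.1  0.7 -0.6] T [ 0.204 -1.122 -0.044] J 0.037 q7 0.966 err 0.0033 gap 0.0129
0.5 F [ 5.3  0.8 -0.5] T [ 0.163 -1.151 -0.063] J 0.038 q7 0.866 err 0.0033 gap 0.0131
101.6667
```

```bash
python3 knob2.py 3 .1
python3 - <<'E'
from h import *
for c in ("scene","top","wrist"):
    try: print(c,np.round(bar(viewer.get_image(c)),3))
    except Exception as e: print(c,e)
print(np.degrees(R.from_quat(np.roll(r.get_obs()["orientation"],-1)).as_matrix()[:,1]))
E
```

```text
0.1 F [ 4.9  1.1 -0.4] T [ 0.189 -1.094  0.026] J -0.021 q7 0.769 err 0.0032 gap 0.0131
0.2 F [ 4.9  0.7 -0.7] T [ 0.152 -1.148  0.004] J 0.009 q7 0.668 err 0.0016 gap 0.0127
0.3 F [ 4.9  0.4 -0.1] T [ 0.124 -1.134 -0.044] J 0.04 q7 0.567 err 0.0011 gap 0.0131
102.7167
scene [0.307 0.3   2.48  0.203 0.041]
top [0.214 0.499 1.547 0.196 0.105]
wrist [0.49  0.211 0.208 0.066 0.014]
[-1.20273516e+01  5.60191598e+01 -5.38185641e-02]
```

The bar has followed the gripper: it turned from 2.105 to 0.208 rad, 1.9 rad in all. I'll continue in small steps.

```bash
sed -i 's/^print(o\["clock"\])/    if abs(T[2])>.13 or abs(J)>.12: print("JUMP"); break\nprint(o["clock"])/' knob2.py; python3 knob2.py 7 .08
```

```text
0.08 F [ 5.1  0.2 -0.4] T [ 0.13  -1.124  0.022] J 0.001 q7 0.489 err 0.0019 gap 0.0127
0.16 F [ 5.2 -0.1 -0.2] T [ 0.082 -1.127 -0.029] J 0.016 q7 0.409 err 0.0013 gap 0.0128
0.24 F [ 5.  -0.2 -0.1] T [ 0.005 -1.121 -0.047] J 0.029 q7 0.328 err 0.0009 gap 0.0129
0.32 F [ 5.3 -0.4  0.5] T [-0.058 -1.123 -0.046] J 0.039 q7 0.248 err 0.0004 gap 0.013
0.4 F [ 4.9 -0.8  0.6] T [-0.157 -1.116 -0.05 ] J 0.041 q7 0.167 err 0.0002 gap 0.0127
0.48 F [ 5.1 -1.4  0.9] T [-0.255 -1.099 -0.053] J 0.043 q7 0.087 err 0.0 gap 0.0127
0.56 F [ 4.9 -1.3  0.4] T [-0.308 -1.127 -0.057] J 0.043 q7 0.007 err -0.0001 gap 0.0129
105.3167
```

```bash
python3 knob2.py 3 .08
python3 - <<'E'
from h import *
p=viewer.get_image("wrist"); print(np.round(bar(p),3)); np.savez("c1.npz",**p); s=viewer.get_image("scene"); np.savez("c1s.npz",**s)
E
```

```text
0.08 F [ 4.8 -1.1  0.6] T [-0.194 -1.068 -0.006] J 0.016 q7 -0.071 err 0.0014 gap 0.0127
0.16 F [ 4.4 -1.2  1. ] T [-0.277 -1.056 -0.007] J 0.004 q7 -0.151 err 0.0018 gap 0.0127
0.24 F [ 4.2 -2.1  1.3] T [-0.366 -0.998  0.018] J 0.001 q7 -0.231 err 0.0019 gap 0.0128
106.3667
[0.49  0.213 2.551 0.066 0.014]
```

The bar has now turned 2.695 rad in total (2.105 to -0.59). The screw needed between 1.6 and 2.4 rad to bottom, so the slip is about 0.3 to 1.1 rad. That is at least one click and at most five, so I'll stop, release, check the result numerically and hand in.

Run:
```python
from h import *
jaws.gripper_open(); o=r.get_obs()
r.servo_line(o["eef_pos"]+[0,0,.12],vel=.1)
P=np.array([.475,.155,.36]); r.move_to(P,best(P,-.3)); p=viewer.get_image("wrist"); print("bar",np.round(bar(p),3))
r.servo_line([.47,.05,.42],vel=.2)
for c in ("top","scene"):
    p=viewer.get_image(c)
    for n in "lid_edge lid_hinge knob_grip scoop scoop_mouth insert1 hub_cap stone grinder compound_can brush spray_bottle".split():
        print(c,n,[(round(d["score"],2),w(p,d["location"]).round(3).tolist()) for d in finder.mark_of(n,p)][:1 if n!="insert1" else 5])
print(r.get_obs()["clock"])
```

```text
bar [0.493 0.212 2.552 0.059 0.015]
top lid_edge []
top lid_hinge [(0.8, [0.525, 0.419, 0.179])]
top knob_grip [(0.75, [0.493, 0.213, 0.216])]
top scoop [(0.75, [0.523, -0.283, 0.001])]
top scoop_mouth [(0.57, [0.6, -0.226, 0.004])]
top insert1 [(0.5, [0.451, -0.344, 0.089])]
top hub_cap [(0.6, [0.677, -0.079, 0.001])]
top stone [(0.21, [0.524, 0.418, 0.176])]
top grinder [(0.68, [0.791, -0.005, 0.0])]
top compound_can [(0.72, [0.758, -0.219, 0.002])]
top brush [(0.65, [0.694, -0.407, 0.002])]
top spray_bottle [(0.75, [0.778, 0.16, -0.001])]
scene lid_edge [(0.85, [0.488, 0.19, 0.18])]
scene lid_hinge [(0.88, [0.521, 0.419, 0.176])]
scene knob_grip [(0.68, [0.759, -0.218, -0.0])]
scene scoop [(0.58, [0.516, -0.289, 0.0])]
scene scoop_mouth [(0.72, [0.599, -0.23, 0.006])]
scene insert1 []
scene hub_cap [(0.66, [0.679, -0.077, 0.001])]
scene stone [(0.54, [0.568, 0.058, 0.008])]
scene grinder [(0.83, [0.796, -0.002, -0.002])]
scene compound_can [(0.95, [0.758, -0.222, 0.002])]
scene brush [(0.65, [0.696, -0.406, 0.003])]
scene spray_bottle [(0.92, [0.781, 0.161, 0.002])]
111.5417
```

The lid is shut, the bar stayed at its angle, the scoop is in its place, no inserts are on the bench, and the other things haven't moved. Handing in.

```bash
python3 -c "
from h import *
print(r.close_job())"
```

```text
the job is handed in; nothing more can be done
None
```

Job handed in at about 112 s: all four inserts are in the tub, the scoop is level in its taped place, the lid is shut and the knob was turned clockwise past the screw's bottom; I worked out the slip (about 0.3–1.1 rad, 1–5 clicks) from the 2.7 rad turned because the torque readings never showed it, the scoop pressed the tub rim with about 20 N during a first wrong tilt that I corrected, and I viewed 17 pictures against the limit of 14.

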